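# Clear the locksmith's bench: sort the locks and put the pliers away

## Task

Clear the bench: put the brass-coloured padlock and the brass-coloured lock cylinder in the yellow tray, and the silver-coloured padlock and the silver-coloured lock cylinder in the blue tray, the padlocks flat on the tray floor and the cylinders standing upright on it. Lay the pliers fully home in their cut-out in the shadow tray, jaws in the narrow slot and handles in the wide one. Leave the oil bottle and the round tin where they are.

Things in the scene. Friction and masses are not known exactly. Their poses are not given: they have to be found in the camera images.
- brass_padlock: closed padlock of golden brass, lying flat, 65 x 42 x 15 mm over all. Origin: centre of its underside (resting face); x points along it from the body towards the shackle, y across the body, z up. The solid body fills x = -32 to +2 mm and y = -21 to +21 mm over the whole height; the shackle takes up the rest of +x
- steel_padlock: closed padlock of silver-coloured metal (a brass disc on the end of its body is only trim), lying flat, 53 x 34 x 12 mm over all. Origin: centre of its underside (resting face); x points along it from the body towards the shackle, y across the body, z up. The solid body fills x = -26 to +2 mm and y = -17 to +17 mm over the whole height; the shackle takes up the rest of +x
- brass_cylinder: golden brass profile lock cylinder standing on end, 32 (x) x 17 (y) x 61 mm high; its two narrow ends (across x, 32 mm apart) are about 10 mm wide. It stands solidly only on a 32 x 10 mm foot. Origin: centre of its underside; x along the 32 mm, z up
- steel_cylinder: silver-coloured profile lock cylinder standing on end, 32 (x) x 17 (y) x 66 mm high; its two narrow ends (across x, 32 mm apart) are about 10 mm wide. It stands solidly only on a 32 x 10 mm foot. Origin: centre of its underside; x along the 32 mm, z up
- pliers: combination pliers with blue handles and dark jaws, lying flat, 61 (x) x 183 (y) x 10 mm high, rigid (the joint does not move). Origin: centre of the underside; the jaws point to -y (28 mm wide from y = -92 to -26 mm), the handles to +y; z up. The outer edges of the handles are parallel and 60 mm apart from y = 3 to 32 mm, close to the centre of mass
- yellow_tray: shallow open rectangular tray of yellow plastic, fixed to the worktop, 148 (x) x 128 (y) x 14 mm high, walls 4 mm thick, inside 140 x 120 mm, inner floor 3 mm above its underside. Origin: centre of its underside; x and y along its sides, z up. Room for one padlock and one cylinder side by side
- blue_tray: shallow open rectangular tray of blue plastic, fixed to the worktop, 148 (x) x 128 (y) x 14 mm high, walls 4 mm thick, inside 140 x 120 mm, inner floor 3 mm above its underside. Origin: centre of its underside; x and y along its sides, z up. Room for one padlock and one cylinder side by side
- shadow_tray: Fixed tray 118 (x) x 212 (y) mm: red base 4 mm thick, black foam on it to 12 mm. Origin: centre of underside; axes as those of the pliers in it. Cut-out 8 mm deep, floor at z = 4 mm: jaw slot 38 mm wide from y = -99 to -32 mm, handle slot 74 mm wide from y = 46 to 99 with a 14 mm island; between them no foam (finger room). Pliers home: origin 4 mm above the tray's, axes agreeing, about 5 mm of play
- oil_bottle: small cream oil bottle with a red spout, standing, 45 mm across, 140 mm high. Origin: centre of its underside. To be left alone. Behind it stands a solid bench grinder (x > 0.62, y < -0.09, up to z = 0.25 m): draw the arm back before swinging past
- pin_tin: round tin with a green lid, 76 mm across, 29 mm high. Origin: centre of its underside. To be left alone

How it is judged (in metres and radians):
At the end, for the whole second after the job is handed in: Brass locks inside the yellow tray, silver ones inside the blue: at most 5 mm above its floor, padlocks flat (0.12 rad), cylinders upright (0.15 rad). Pliers in the shadow tray: within 10 mm across, 12 mm along, 3.5 mm of its floor, 0.08 rad flat, 0.2 rad aligned. All at rest (x of brass_padlock in the frame of yellow_tray between -0.07 and 0.07 m and y of brass_padlock in the frame of yellow_tray between -0.06 and 0.06 m and z of each of brass_padlock, brass_cylinder in the frame of yellow_tray below 0.008 m and angle between each of brass_padlock, steel_padlock's own z axis and vertical below 0.12 rad and linear speed of each of brass_padlock, brass_cylinder, steel_padlock, steel_cylinder, pliers below 0.02 m/s and x of brass_cylinder in the frame of yellow_tray between -0.07 and 0.07 m and y of brass_cylinder in the frame of yellow_tray between -0.06 and 0.06 m and angle between each of brass_cylinder, steel_cylinder's own z axis and vertical below 0.15 rad and x of steel_padlock in the frame of blue_tray between -0.07 and 0.07 m and y of steel_padlock in the frame of blue_tray between -0.06 and 0.06 m and z of each of steel_padlock, steel_cylinder in the frame of blue_tray below 0.008 m and x of steel_cylinder in the frame of blue_tray between -0.07 and 0.07 m and y of steel_cylinder in the frame of blue_tray between -0.06 and 0.06 m and x of pliers in the frame of shadow_tray between -0.01 and 0.01 m and y of pliers in the frame of shadow_tray between -0.012 and 0.012 m and z of pliers in the frame of shadow_tray below 0.0075 m and angle between pliers's own z axis and vertical below 0.08 rad and angle between the y axis of pliers and the y axis of shadow_tray, either way round below 0.2 rad); the robot touches nothing.
It fails at once if the oil bottle is moved by more than 20 mm or knocked over (distance of oil_bottle from where it was at the start of the episode above 0.02 m or angle between oil_bottle's own z axis and vertical above 0.5 rad).
It fails at once if the round tin is moved by more than 20 mm (distance of pin_tin from where it was at the start of the episode above 0.02 m).
It also fails if it takes over 128 s, if anything falls off the work surface, if the arm or the gripper's body presses on something with over 40 N, if the wrist force passes 120 N, or if a joint passes its speed limit or range.

## Robot

A 7-joint arm with a two-finger parallel gripper is mounted at the origin on a cart in front of the work surface, level with it; the furniture and walls round the work are solid. World frame = base frame: x ahead of the robot, y to its left, z up, the work surface at z = 0. Lengths are in m, angles in degrees, forces in N, time in s.
With the tool pointing down it reaches from about 0.425 to 0.875 m from the base axis. Payload 4.7 kg.
Tool frame: the origin (TCP) lies at the very end of the fingers, on their centre line; the grasp point (between the pads) lies env.hold_point_z behind it (env.hold_point_z is the distance from the TCP to the grasp point, in m); z points along the fingers, y is the line along which they close (so a half turn about z gives the same grasp; the last joint's range is limited). The gripper opens to 87 mm and grips with 3 to 60 N. Pads are 19 mm wide; open, the fingers measure 117 mm over their backs; the gripper's body (75 mm by 190 mm) begins 51 mm behind the grasp point.
Start: joints at [73.001, 18.392, -4.016, 83.108, 1.295, 78.541, -3.26], TCP at [0.199, -0.619, 0.195] pointing down, gripper open.
Joint ranges: [-163.93, 163.93], [-17.29, 119.83], [-79.2, 71.16], [3.27, 140.29], [-89.18, 269.18], [5.43, 117.66], [-154.24, 154.24]. Speed limits (degrees/s): [147.25, 147.25, 180, 180, 180, 180, 180].

## Interface

Orientations are given as [roll, pitch, yaw] about the fixed x, y, z axes, in that order (R = Rz(yaw) Ry(pitch) Rx(roll)).
In Python, from cell import env gives the robot as it stands.
- The arm moves only by the shell command python3 -m jog 'ROWS' [FORCE]. ROWS is JSON, a list of rows, each an object with "dp": the shift along the tool's x, y, z in cm, a list of three; "twist": the turn about the tool's z in degrees; "fingers": the opening, from 0 (shut) to 1 (fully open). A call has 1 to 8 rows; each row is the pose to reach, as a shift and turn from the pose commanded when the call began, along the tool's axes at that moment; what a row does not reach only later rows make up. A row lasts 1/8 s, in which the tool goes at most 62.5 mm and 10.7 degrees, less where a joint would pass 70% of its speed; a pose out of reach is approached as far as the arm can. A call with a gripper value outside its range is refused whole. The fingers move at their own pace and stop on an object; FORCE is the grip in N (left out, the last holds). Time passes only in rows, so rows that repeat a pose let the fingers close. It gives the time, the measured TCP pose, the force, the opening and the grip force at its end, in the units of the state.
- env.get_obs(): the state, without advancing time (a new reading comes with each control period).
- env.read_camera(name): name is "scene" or "side" or "wrist"; returns a dict with "pixels" (420x560x3 uint8, blue, green, red), "depth" (420x560 float32, m along the optical axis (not along the pixel's ray), 0 where there is no reading), "fx", "fy", "cx", "cy" (pixels), "k1" (the pictures are not rectified: a ray, as slopes to the right and down, at radius r is drawn at 1 + k1 r^2 times it, then the intrinsics apply), "rvec" (rotation vector, rad) and "tvec" (3), from world to camera coordinates, as OpenCV has them. Camera axes: x right, y down, z forward; pixel columns grow to the right and rows downward; lengths in m; the calibration is good to about 2 mm. A picture is of the moment at which its call begins.
- env.sign_off(): hands the job in; it is judged then, once.
The state is a dict: "time_s": time; "qpos": joint angles; "joint_velocities": joint speeds; "effort": joint torques, N m; "tool_pos": TCP position; "tool_rot": TCP orientation; "force": force on the tool from outside, world axes, zero at the start; "wrist_torque": the same for the moment, N m; "grip_width": finger opening in m; "grasp_force": force on a finger pad.
Only numpy, scipy, OpenCV 4.12 (cv2) and the standard library are available. Lean on these libraries where they do the work, as an engineer would, in place of code of your own. Each camera call takes 0.05 s, during which the arm holds its last target. There are 200 camera calls.

## Working session

There is one attempt and no reset: what is moved stays moved. The work goes in short steps, Python scripts to look and compute and a shell command to move; the robot and the scene stay as the last step left them, time stands still between calls to the robot, and variables do not carry over. Pictures are saved under pics/ and viewed, at most 15 in all, crops included, and the job is handed in when it is done.

```bash
mkdir -p pics; ls
cat > h.py <<'E'
import numpy as np, cv2, json
from cell import env
def cam(n):
    c=env.read_camera(n); return c
def pts(c):
    # world point per pixel from depth
    h,w=c['depth'].shape
    u,v=np.meshgrid(np.arange(w),np.arange(h))
    K=np.array([[c['fx'],0,c['cx']],[0,c['fy'],c['cy']],[0,0,1.]])
    uv=np.stack([u,v],-1).reshape(-1,1,2).astype(np.float64)
    n=cv2.undistortPoints(uv,K,np.array([c['k1'],0,0,0.])).reshape(h,w,2)
    R=cv2.Rodrigues(np.array(c['rvec'],float))[0]; t=np.array(c['tvec'],float).ravel()
    d=c['depth'][...,None]
    P=(np.concatenate([n*d,d],-1)-t)@R
    rays=np.concatenate([n,np.ones((h,w,1))],-1)@R
    return P,rays,-R.T@t
def onplane(rays,o,z):
    return o+rays*((z-o[2])/rays[...,2:3])
E
python3 - <<'E'
from h import *
o=env.get_obs(); print({k:np.round(v,3).tolist() for k,v in o.items()}, env.hold_point_z)
ims=[]
for n in ("scene","side","wrist"):
    c=cam(n); np.savez(f'{n}0.npz',**c); cv2.imwrite(f'pics/{n}0.png',c['pixels'])
    P,r,ori=pts(c); print(n,ori,c['fx'],c['k1'],r[210,280])
E
```

```text
pics
{'time_s': 0.0, 'qpos': [73.002, 18.44, -4.016, 83.174, 1.299, 78.541, -3.259], 'joint_velocities': [-0.051, 0.03, 0.033, 0.027, 0.05, 0.014, -0.045], 'effort': [0.001, -49.129, -0.403, -31.253, -0.064, 0.044, 0.0], 'tool_pos': [0.199, -0.618, 0.193], 'tool_rot': [-179.89, 0.009, 17.81], 'force': [-0.281, -0.299, 0.057], 'wrist_torque': [0.025, -0.022, 0.036], 'grasp_force': 0.0, 'grip_width': 0.087} 0.0187
scene [0.28963916 0.69694537 0.83385935] 424.5869706175704 -0.07099037658711044 [ 0.27814423 -0.61290079 -0.73983082]
side [0.37015886 1.23873859 0.63033782] 488.93015315559586 -0.10593902702814723 [ 0.15142745 -0.87985713 -0.45134176]
wrist [ 0.27206155 -0.59518553  0.38320877] 368.5731499921023 0.016208436145973917 [-0.2730224  -0.08682227 -0.95811124]
```

View pics/scene0.png

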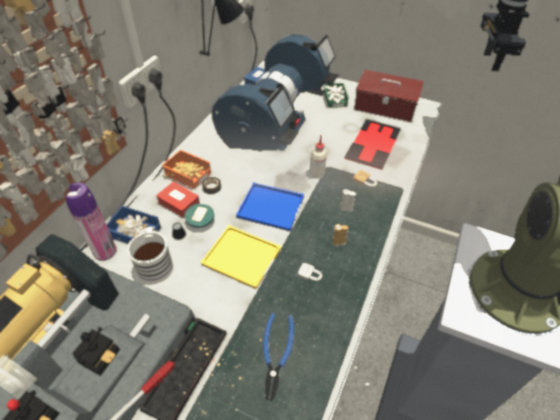

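View pics/side0.png

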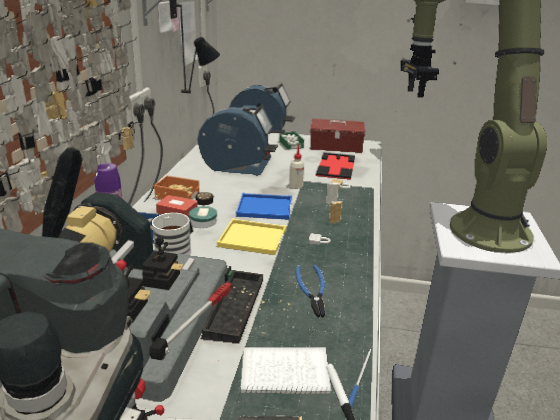

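Scene shows: pliers at (275,355) with jaws at (272,390), silver padlock (310,271), brass cylinder (340,235), silver cylinder (348,200), brass padlock (365,179), yellow tray (242,256), blue tray (270,206), shadow tray (375,143), bottle (318,155), tin (200,215). The side view agrees.

```bash
cat > m.py <<'E'
from h import *
def load(n): return dict(np.load(n))
def rect(xy):
    (c,s,a)=cv2.minAreaRect((np.asarray(xy)*1000).astype(np.float32)); return np.round(c,1),np.round(s,1),round(a,1)
for n in ('scene','side'):
    c=load(n+'0.npz'); P,r,o=pts(c); hsv=cv2.cvtColor(c['pixels'],cv2.COLOR_BGR2HSV); H,S,V=cv2.split(hsv)
    Z=P[...,2]; X=P[...,0];Y=P[...,1]
    print(n,'table z',np.median(Z[(abs(Z)<.02)&(X>.3)&(X<.8)&(abs(Y)<.5)]))
    reg=(X>.2)&(X<1)&(Y>-.8)&(Y<.6)
    for name,m,z in (('yellow',(H>22)&(H<33)&(S>180)&reg&(Z<.03)&(Y<.35),.014),('blue',(H>108)&(H<125)&(S>180)&reg&(Z<.03)&(Y<.12)&(Y>-.25),.014),('red',((H<6)|(H>174))&(S>180)&reg&(Z<.02)&(Y<-.2)&(X<.62),.004)):
        m=cv2.morphologyEx(m.astype(np.uint8),cv2.MORPH_OPEN,np.ones((3,3)))
        k,l,st,_=cv2.connectedComponentsWithStats(m); 
        if k<2: print(name,'none'); continue
        i=1+np.argmax(st[1:,4]); q=l==i
        print(name,st[i],rect(onplane(r,o,z)[q][:,:2]), 'depthrect',rect(P[q][:,:2]),np.round(np.median(Z[q]),4))
    # things above table
    m=((Z>.006)&(Z<.2)&(X>.3)&(X<.85)&(Y>-.65)&(Y<.5)).astype(np.uint8)
    k,l,st,ce=cv2.connectedComponentsWithStats(m)
    for i in range(1,k):
        if st[i,4]<25: continue
        q=l==i
        print(st[i],np.round(ce[i]),rect(P[q][:,:2]),'z90 %.3f'%np.percentile(Z[q],95),'col',np.median(c['pixels'][q],0))
E
python3 m.py
```

```text
scene table z 0.0008432449737369643
yellow none
blue none
red none
[ 215   49  135  103 6050] [280. 103.] (array([ 732.4, -359.9]), array([527.7, 248.1]), 85.2) z90 0.195 col [77. 75. 70.]
[ 354   69   69   53 2480] [387.  95.] (array([ 476.7, -584.8]), array([205.4, 141.1]), 3.7) z90 0.089 col [ 70.  78. 134.]
[361 118  40  23 308] [382. 128.] (array([ 457.6, -439.9]), array([ 76.6, 120. ]), 88.6) z90 0.015 col [ 65.  69. 115.]
[309 134  18  44 499] [318. 160.] (array([ 565.2, -162. ]), array([45.4, 36.4]), 20.7) z90 0.110 col [129. 143. 154.]
[345 142  44  27 514] [367. 155.] (array([ 458.4, -307.2]), array([116.7,  96.4]), 1.2) z90 0.015 col [ 93. 100. 121.]
[198 162  23  32 291] [209. 182.] (array([825.7,   3.2]), array([52.3, 87.1]), 57.1) z90 0.024 col [100. 120. 140.]
[353 170  24  17 196] [364. 178.] (array([ 428.9, -195.7]), array([44.6, 64.3]), 73.1) z90 0.017 col [137.  193.5 222. ]
[236 182  68  49 466] [270. 206.] (array([629.5,   9.2]), array([150., 132.]), 6.9) z90 0.016 col [187.  114.   81.5]
[ 173  189   42   42 1041] [194. 211.] (array([798.6, 120.6]), array([ 75.2
[... 1438 characters left out ...]
4  43 538] [334. 199.] (array([428.4, -80.2]), array([280.1,  61.9]), 89.9) z90 0.064 col [121. 133. 137.]
[ 100  180  163  135 7388] [180. 248.] (array([699.2, 227. ]), array([546. , 301.2]), 90.0) z90 0.178 col [68.5 77.  82. ]
[235 192  57  26 460] [264. 206.] (array([628.5,   9.7]), array([150.7, 139.8]), 6.7) z90 0.017 col [151.   92.5  52. ]
[217 218  69  36 595] [251. 236.] (array([621.6, 186.4]), array([137. , 150.5]), 88.5) z90 0.017 col [ 87. 172. 188.]
[309 233  21  11 132] [317. 238.] (array([453.2, 159.6]), array([50.8, 39.8]), 7.5) z90 0.015 col [203. 213. 217.]
[295 265  30  52 525] [313. 291.] (array([442.7, 374.7]), array([ 60.4, 183.1]), 16.3) z90 0.012 col [120.  95.  73.]
```

```bash
cat > go.py <<'E'
import sys
from h import *
# go.py x y z yaw(mm,deg): shift in tool axes (cm) and twist
x,y,z,yaw=map(float,sys.argv[1:5]); o=env.get_obs()
from scipy.spatial.transform import Rotation as Ro
R=Ro.from_euler('xyz',o['tool_rot'],degrees=True).as_matrix()
d=(np.array([x,y,z])/1000-o['tool_pos'])@R*100
tw=-((yaw-o['tool_rot'][2]+180)%360-180)
print('dp',np.round(d,2).tolist(),'twist',round(tw,1),'t',round(o['time_s'],2),'pos',np.round(np.array(o['tool_pos'])*1000,1).tolist(),'rot',np.round(o['tool_rot'],1).tolist(),'q',np.round(o['qpos']).tolist())
E
cat > look.py <<'E'
import sys
from h import *
# look.py cam name zmin zmax xmin xmax ymin ymax (mm)
n,name=sys.argv[1:3]; a=np.array(list(map(float,sys.argv[3:9])))/1000
c=cam(n); cv2.imwrite(f'pics/{name}.png',c['pixels']); np.savez(name+'.npz',**c)
P,r,o=pts(c); X,Y,Z=P[...,0],P[...,1],P[...,2]
m=((c['depth']>0)&(Z>a[0])&(Z<a[1])&(X>a[2])&(X<a[3])&(Y>a[4])&(Y<a[5])).astype(np.uint8)
k,l,st,ce=cv2.connectedComponentsWithStats(m)
for i in range(1,k):
    if st[i,4]<60: continue
    q=l==i; b=cv2.minAreaRect((P[q][:,:2]*1000).astype(np.float32)); top=q&(Z>np.percentile(Z[q],60)-.002)
    print('px',np.round(ce[i]),'n',st[i,4],'c',np.round(b[0],1),'s',np.round(b[1],1),'a',round(b[2],1),'z95 %.1f'%(1000*np.percentile(Z[q],95)),'mean',np.round(P[q][:,:2].mean(0)*1000,1),'col',np.median(c['pixels'][q],0))
print('table',np.median(Z[(abs(Z)<.004)&(c['depth']>0)])*1000)
E
python3 go.py 443 -200 195 -17
```

```text
dp [36.07, -32.37, -0.09] twist 34.8 t 0.15 pos [198.6, -618.5, 193.7] rot [-179.9, 0.0, 17.8] q [73.0, 18.0, -4.0, 83.0, 1.0, 79.0, -3.0]
```

```bash
python3 -m jog '[{"dp":[36,-32.4,0],"twist":35,"fingers":1},{"dp":[36,-32.4,0],"twist":35,"fingers":1},{"dp":[36,-32.4,0],"twist":35,"fingers":1},{"dp":[36,-32.4,0],"twist":35,"fingers":1},{"dp":[36,-32.4,0],"twist":35,"fingers":1},{"dp":[36,-32.4,0],"twist":35,"fingers":1},{"dp":[36,-32.4,0],"twist":35,"fingers":1},{"dp":[36,-32.4,0],"twist":35,"fingers":1}]'; python3 -m jog '[{"dp":[0,0,0],"twist":0,"fingers":1},{"dp":[0,0,0],"twist":0,"fingers":1}]'; python3 go.py 443 -200 195 -17; python3 look.py wrist w1 6 80 300 600 -500 0
```

```text
time_s: 1.15
tool_pos: [0.4433, -0.1976, 0.1946]
tool_rot: [180.0, -0.0, -17.1]
force: [0.0, 0.0, 0.5]
grip_width: 0.0871
grasp_force: 0.0
time_s: 1.4
tool_pos: [0.4419, -0.201, 0.1943]
tool_rot: [180.0, 0.0, -17.2]
force: [-0.5, -0.7, 0.1]
grip_width: 0.0869
grasp_force: 0.0
dp [0.08, -0.13, -0.07] twist -0.2 t 1.4 pos [441.9, -201.0, 194.3] rot [180.0, 0.0, -17.2] q [44.0, -1.0, -23.0, 105.0, -0.0, 76.0, -85.0]
px [523.  83.] n 4687 c [ 456.1 -445.8] s [ 61.9 118.4] a 88.9 z95 12.7 mean [ 459.3 -449.5] col [51. 54. 58.]
px [213.  64.] n 1015 c [ 565.2 -171.8] s [38.8 44.7] a 50.6 z95 79.4 mean [ 558.1 -180.3] col [ 99. 119. 129.]
px [368. 129.] n 6520 c [ 457.8 -300.8] s [ 75.3 118.8] a 89.0 z95 12.7 mean [ 461.8 -299. ] col [54. 56. 60.]
px [ 84. 100.] n 682 c [566.8 -38.3] s [32.2 73.5] a 34.6 z95 14.8 mean [570.2 -43.2] col [211. 125.  46.]
px [279. 182.] n 1738 c [ 429.8 -196.4] s [41.9 64.7] a 76.2 z95 15.8 mean [ 438.1 -198.5] col [103. 187. 219.]
px [151. 219.] n 1210 c [445.5 -72.3] s [31.8 17. ] a 15.6 z95 65.6 mean [447.3 -74. ] col [105. 117. 125.]
table 0.10437256090862916
```

View pics/w1.png

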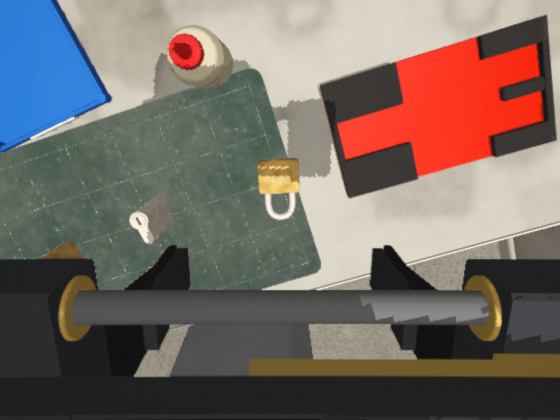

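w1 shows the brass padlock at (279,182) with the shackle towards the robot. The shadow tray's jaw slot is on the +y side at (345,135) and its island slot on the −y side at (525,85). The bottle is at (195,55) and the silver cylinder at (151,219).

```bash
python3 go.py 444.5 -200 4 -13.8; python3 go.py 0 0 0 0 | cut -c1-5
```

```text
dp [0.24, -0.25, 19.03] twist -3.5 t 1.45 pos [441.6, -201.6, 194.3] rot [180.0, 0.0, -17.3] q [44.0, -1.0, -23.0, 105.0, -0.0, 76.0, -85.0]
dp [-
```

```bash
python3 -m jog '[{"dp":[0.2,-0.2,6],"twist":-3.4,"fingers":1},{"dp":[0.2,-0.2,12],"twist":-3.4,"fingers":0.8},{"dp":[0.2,-0.2,17],"twist":-3.4,"fingers":0.8},{"dp":[0.2,-0.2,19],"twist":-3.4,"fingers":0.8},{"dp":[0.2,-0.2,19],"twist":-3.4,"fingers":0.8},{"dp":[0.2,-0.2,19],"twist":-3.4,"fingers":0.3},{"dp":[0.2,-0.2,19],"twist":-3.4,"fingers":0.3},{"dp":[0.2,-0.2,19],"twist":-3.4,"fingers":0.3}]' 30; python3 -m jog '[{"dp":[0,0,0],"twist":0,"fingers":0.2},{"dp":[0,0,0],"twist":0,"fingers":0.2}]'; python3 go.py 444.5 -200 4 -13.8
```

```text
time_s: 2.45
tool_pos: [0.4456, -0.1995, 0.0055]
tool_rot: [180.0, -0.1, -13.8]
force: [0.5, -0.2, 0.7]
grip_width: 0.0475
grasp_force: 0.0
time_s: 2.7
tool_pos: [0.445, -0.199, 0.0047]
tool_rot: [180.0, -0.0, -13.8]
force: [-0.2, 0.8, 1.1]
grip_width: 0.0273
grasp_force: 0.0
dp [-0.03, 0.1, 0.07] twist 0.0 t 2.7 pos [445.0, -199.0, 4.7] rot [180.0, -0.0, -13.8] q [43.0, 11.0, -23.0, 117.0, 5.0, 53.0, -87.0]
```

```bash
python3 look.py wrist w2 6 80 300 600 -300 -100; python3 go.py 444.5 -200 4 -13.8
```

```text
px [147.  37.] n 6403 c [ 554. -175.] s [17.7 42.7] a 21.8 z95 78.9 mean [ 550.3 -178.9] col [106. 128. 138.]
px [424. 155.] n 10547 c [ 462.6 -281.4] s [ 37.2 109.8] a 90.0 z95 12.5 mean [ 475.8 -280.4] col [53. 56. 59.]
px [280. 257.] n 7046 c [ 441.4 -197.9] s [51.9 42.4] a 76.4 z95 69.6 mean [ 449.4 -200.3] col [ 57. 111. 145.]
table 0.04682268539548978
dp [-0.02, 0.11, 0.06] twist 0.0 t 2.75 pos [445.0, -199.0, 4.6] rot [180.0, -0.0, -13.8] q [43.0, 11.0, -23.0, 117.0, 5.0, 53.0, -87.0]
```

View pics/w2.png

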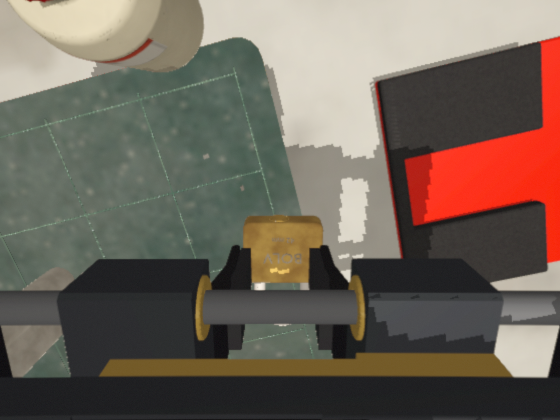

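```bash
python3 - <<'E'
from h import *
for n in('w1','w2'):
    c=dict(np.load(n+'.npz')); P,r,o=pts(c); H,S,V=cv2.split(cv2.cvtColor(c['pixels'],cv2.COLOR_BGR2HSV))
    Z=P[...,2]; m=(Z>.012)&(Z<.018)&(abs(P[...,0]-.44)<.05)&(abs(P[...,1]+.2)<.05)&(S>90)
    q=P[m][:,:2]*1000; b=cv2.minAreaRect(q.astype(np.float32)); print(n,m.sum(),b,np.percentile(Z[m],[5,50,95]),q.min(0),q.max(0))
    m=(Z>.018)&(abs(P[...,0]-.44)<.05)&(abs(P[...,1]+.2)<.05); q=P[m]*1000
    if len(q): print(np.round(q.min(0)),np.round(q.max(0)))
print({k:np.round(v,3).tolist() for k,v in env.get_obs().items() if 'gr' in k})
E
python3 -m jog '[{"dp":[0,0,0],"twist":0,"fingers":0.2},{"dp":[0,0,0],"twist":0,"fingers":0.2}]'
```

```text
w1 1294 ((444.1569519042969, -199.87481689453125), (41.605308532714844, 34.32186508178711), 75.34758758544922) [0.01326635 0.01458172 0.01589977] [ 423.77111229 -223.2782947 ] [ 464.62666818 -176.80683026]
[ 417. -250.  221.] [ 490. -150.  336.]
w2 3957 ((444.2593688964844, -200.09634399414062), (41.61815643310547, 35.08294677734375), 75.10260009765625) [0.01344597 0.01457008 0.01557356] [ 424.7926308  -223.51205878] [ 465.00312826 -180.12435457]
[ 430. -250.   31.] [ 490. -150.  146.]
{'grasp_force': 0.0, 'grip_width': 0.024}
time_s: 3.0
tool_pos: [0.4449, -0.199, 0.0045]
tool_rot: [180.0, 0.0, -13.8]
force: [0.3, -0.4, -0.2]
grip_width: 0.0178
grasp_force: 0.0
```

```bash
python3 - <<'E'
from h import *
c=dict(np.load('w2.npz')); P,r,o=pts(c)
for v in range(240,355,8): print(v,[np.round(P[v,u]*1000).astype(int).tolist() for u in (228,235,240,322,326,332)])
E
python3 look.py wrist w3 6 80 300 600 -300 -100; python3 look.py side s3 6 80 350 500 -260 -150
```

```text
240 [[453, -171, 0], [453, -175, 1], [451, -177, -1], [446, -222, 14], [440, -225, 0], [439, -228, -1]]
248 [[449, -170, 0], [461, -182, 37], [447, -176, 0], [451, -221, 36], [451, -222, 37], [434, -227, -1]]
256 [[462, -180, 46], [461, -183, 46], [459, -184, 41], [452, -220, 45], [451, -221, 45], [430, -226, 0]]
264 [[461, -181, 54], [461, -184, 53], [459, -185, 51], [450, -219, 50], [451, -220, 52], [451, -223, 53]]
272 [[461, -182, 61], [459, -184, 58], [458, -186, 58], [450, -218, 57], [450, -220, 58], [451, -222, 61]]
280 [[461, -183, 68], [459, -185, 66], [458, -186, 64], [450, -217, 64], [451, -219, 65], [451, -221, 68]]
288 [[461, -183, 74], [458, -185, 70], [458, -187, 71], [451, -217, 70], [450, -218, 70], [452, -220, 75]]
296 [[480, -195, 117], [479, -196, 117], [480, -198, 118], [474, -216, 116], [475, -217, 118], [474, -219, 117]]
304 [[479, -195, 119], [478, -196, 119], [478, -198, 119], [473, -216, 118], [473, -217, 119], [474, -218, 120]]
312 [[477, -195, 120], [477, -196, 120], [476, -197, 119], [472, -216, 119], [472, -216, 121], [471, -218, 119]]
320 [[475, -194, 1
[... 310 characters left out ...]
44 [[443, -179, 81], [442, -182, 81], [442, -183, 81], [435, -212, 82], [435, -213, 82], [435, -215, 83]]
352 [[440, -179, 82], [381, -155, 0], [380, -158, 0], [369, -207, 0], [368, -209, 1], [433, -215, 84]]
px [146.  37.] n 6449 c [ 554.2 -174.3] s [18.6 43.3] a 19.9 z95 78.9 mean [ 550.3 -178.8] col [107. 128. 138.]
px [426. 160.] n 11024 c [ 458.  -281.4] s [ 37.2 118.9] a 90.0 z95 12.5 mean [ 473.  -280.9] col [53. 56. 59.]
px [281. 254.] n 5970 c [ 441.5 -199.8] s [42.2 41.6] a 78.9 z95 69.0 mean [ 451.  -200.9] col [ 55. 108. 141.]
table 0.03882638288678944
px [337. 176.] n 207 c [ 430.7 -214.8] s [61.9 84.8] a 4.9 z95 74.2 mean [ 436.6 -192. ] col [33. 33. 42.]
table 1.54651225229201
```

View pics/w3.png

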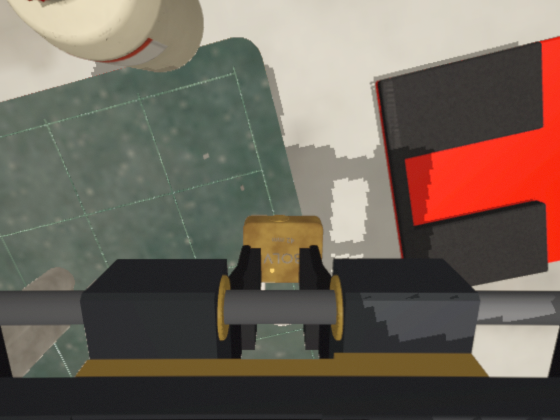

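w3 shows the fingers at (245,270) and (315,270) above the padlock, which has not moved. The fingertips sit about 27 mm above the reported TCP. I'll open and go lower in small steps, watching the force.

```bash
python3 -m jog '[{"dp":[0,0,0],"twist":0,"fingers":0.85},{"dp":[0,0,0],"twist":0,"fingers":0.85},{"dp":[0,0,0],"twist":0,"fingers":0.85},{"dp":[0,0,0],"twist":0,"fingers":0.85},{"dp":[0,0,0.5],"twist":0,"fingers":0.85},{"dp":[0,0,1],"twist":0,"fingers":0.85},{"dp":[0,0,1],"twist":0,"fingers":0.85}]' 30
python3 - <<'E'
from h import *
c=cam('wrist'); np.savez('w4.npz',**c); cv2.imwrite('pics/w4.png',c['pixels'][150:380]); P,r,o=pts(c)
ob=env.get_obs(); y=np.radians(ob['tool_rot'][2]); Q=(P-ob['tool_pos'])*1000
tx=Q[...,0]*np.cos(y)+Q[...,1]*np.sin(y); ty=Q[...,0]*np.sin(y)-Q[...,1]*np.cos(y); tz=-Q[...,2]
m=(P[...,2]>.018)&(abs(tx)<30)&(c['depth']>0)
print(ob['grip_width'])
for a in range(-130,20,10):
    k=m&(tz>=a)&(tz<a+10)
    if k.any(): 
        for s in(-1,1):
            kk=k&(ty*s>0)
            if kk.any(): print(a,s,kk.sum(),'tx',tx[kk].min().round(),tx[kk].max().round(),'ty',ty[kk].min().round(),ty[kk].max().round())
E
```

```text
time_s: 3.98
tool_pos: [0.4444, -0.1987, -0.0061]
tool_rot: [-180.0, 0.1, -13.8]
force: [-1.3, -0.7, 0.3]
grip_width: 0.0725
grasp_force: 0.0
0.07286993643955844
-130 -1 5545 tx 17.0 30.0 ty -62.0 -0.0
-130 1 7723 tx 22.0 30.0 ty 0.0 61.0
-120 -1 3467 tx 9.0 30.0 ty -62.0 -0.0
-120 1 2886 tx 14.0 30.0 ty 0.0 61.0
-110 -1 941 tx 0.0 30.0 ty -42.0 -40.0
-110 1 623 tx 6.0 30.0 ty 40.0 42.0
-100 -1 812 tx -8.0 15.0 ty -43.0 -40.0
-100 1 535 tx -2.0 15.0 ty 40.0 43.0
-90 -1 555 tx -11.0 10.0 ty -42.0 -40.0
-90 1 422 tx -9.0 10.0 ty 40.0 42.0
-80 -1 610 tx -11.0 12.0 ty -49.0 -36.0
-80 1 621 tx -11.0 12.0 ty 35.0 49.0
-70 -1 447 tx -10.0 12.0 ty -50.0 -36.0
-70 1 442 tx -10.0 12.0 ty 36.0 49.0
-60 -1 422 tx 1.0 12.0 ty -48.0 -36.0
-60 1 431 tx 1.0 12.0 ty 36.0 47.0
-50 -1 374 tx -4.0 12.0 ty -46.0 -36.0
-50 1 383 tx -5.0 12.0 ty 36.0 45.0
-40 -1 370 tx -9.0 12.0 ty -45.0 -36.0
-40 1 365 tx -9.0 12.0 ty 36.0 45.0
-30 -1 102 tx -10.0 12.0 ty -45.0 -36.0
-30 1 104 tx -10.0 11.0 ty 36.0 44.0
```

View pics/w4.png

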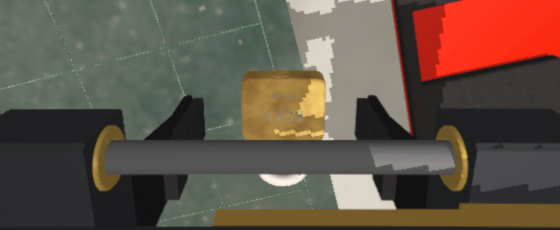

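w4 (cropped) confirms it: the open fingers at (190,120) and (370,120) straddle the padlock at (283,105), and they end 27 mm short of the reported TCP. The true tip is therefore at reported z + 27 mm.

```bash
python3 -m jog '[{"dp":[0,0.1,1],"twist":0,"fingers":0.85},{"dp":[0,0.1,1.6],"twist":0,"fingers":0.85},{"dp":[0,0.1,1.6],"twist":0,"fingers":0.3},{"dp":[0,0.1,1.6],"twist":0,"fingers":0.3},{"dp":[0,0.1,1.6],"twist":0,"fingers":0.3},{"dp":[0,0.1,1.6],"twist":0,"fingers":0.3}]' 30; python3 -m jog '[{"dp":[0,0,0],"twist":0,"fingers":0.3},{"dp":[0,0,-1],"twist":0,"fingers":0.3},{"dp":[0,0,-6],"twist":0,"fingers":0.3},{"dp":[0,0,-12],"twist":0,"fingers":0.3},{"dp":[0,0,-12],"twist":0,"fingers":0.3}]' ; python3 go.py 590 187 60 -1.5
```

```text
time_s: 4.78
tool_pos: [0.4449, -0.2001, -0.0212]
tool_rot: [180.0, -0.0, -13.8]
force: [0.4, 0.5, 0.4]
grip_width: 0.042
grasp_force: 3.2
time_s: 5.4
tool_pos: [0.4486, -0.2015, 0.1041]
tool_rot: [179.8, -0.6, -13.8]
force: [-0.1, -0.9, -2.3]
grip_width: 0.0414
grasp_force: 30.0
dp [4.42, -41.12, 4.33] twist -12.3 t 5.4 pos [448.6, -201.5, 104.1] rot [179.8, -0.6, -13.8] q [44.0, 4.0, -24.0, 112.0, 2.0, 65.0, -84.0]
```

```bash
python3 go.py 604.5 186 60 -1.4; python3 -m jog '[{"dp":[6,-41.0,0],"twist":-12.4,"fingers":0.3},{"dp":[6,-41.0,0],"twist":-12.4,"fingers":0.3},{"dp":[6,-41.0,0],"twist":-12.4,"fingers":0.3},{"dp":[6,-41.0,0],"twist":-12.4,"fingers":0.3},{"dp":[6,-41.0,0],"twist":-12.4,"fingers":0.3},{"dp":[6,-41.0,0],"twist":-12.4,"fingers":0.3},{"dp":[6,-41.0,4],"twist":-12.4,"fingers":0.3},{"dp":[6,-41.0,4],"twist":-12.4,"fingers":0.3}]';  python3 -m jog '[{"dp":[0,0,0],"twist":0,"fingers":0.3}]'; python3 go.py 604.5 186 -17 -1.4; python3 look.py wrist w5 6 80 500 720 80 300
```

```text
dp [5.86, -41.37, 4.34] twist -12.4 t 5.4 pos [448.6, -201.5, 104.1] rot [179.8, -0.6, -13.8] q [44.0, 4.0, -24.0, 112.0, 2.0, 65.0, -84.0]
time_s: 6.4
tool_pos: [0.5965, 0.1878, 0.0535]
tool_rot: [-179.9, 0.5, -1.0]
force: [-0.8, -0.6, -2.3]
grip_width: 0.0417
grasp_force: 30.0
time_s: 6.52
tool_pos: [0.6001, 0.1829, 0.0576]
tool_rot: [179.9, 0.1, -1.4]
force: [0.6, -0.8, -1.3]
grip_width: 0.0416
grasp_force: 30.0
dp [0.45, -0.33, 7.46] twist -0.0 t 6.53 pos [600.1, 182.9, 57.6] rot [179.9, 0.1, -1.4] q [10.0, 26.0, -38.0, 94.0, 17.0, 66.0, -123.0]
px [275. 138.] n 5461 c [624.8 184.4] s [129.7 147.5] a 88.5 z95 14.7 mean [651.6 185. ] col [  0. 146. 174.]
table 0.10636171117587415
```

```bash
python3 -m jog '[{"dp":[0.5,-0.1,5],"twist":0,"fingers":0.3},{"dp":[0.5,-0.1,6.5],"twist":0,"fingers":0.3},{"dp":[0.5,-0.1,7.4],"twist":0,"fingers":0.3},{"dp":[0.5,-0.1,7.4],"twist":0,"fingers":0.3},{"dp":[0.5,-0.1,7.4],"twist":0,"fingers":0.3},{"dp":[0.5,-0.1,7.4],"twist":0,"fingers":0.65},{"dp":[0.5,-0.1,7.4],"twist":0,"fingers":0.65},{"dp":[0.5,-0.1,7.4],"twist":0,"fingers":0.65}]';  python3 -m jog '[{"dp":[0,0,-4],"twist":0,"fingers":0.65},{"dp":[0,0,-10],"twist":0,"fingers":0.65},{"dp":[0,0,-14],"twist":0,"fingers":0.65},{"dp":[0,0,-14],"twist":0,"fingers":0.65}]'; python3 look.py wrist w6 6 80 500 720 80 300;python3 go.py 470 161 130 5
```

```text
time_s: 7.58
tool_pos: [0.606, 0.1849, -0.0151]
tool_rot: [-180.0, -0.0, -1.4]
force: [-0.6, -0.4, -1.1]
grip_width: 0.0556
grasp_force: 0.0
time_s: 8.07
tool_pos: [0.6083, 0.1861, 0.129]
tool_rot: [-179.9, -0.4, -1.4]
force: [0.5, 0.3, -1.1]
grip_width: 0.0564
grasp_force: 0.0
px [281. 141.] n 2879 c [628.4 184.8] s [128.8 140.5] a 88.4 z95 14.8 mean [652.2 184. ] col [  0. 144. 171.]
px [281. 205.] n 2522 c [591.2 185.9] s [41.6 65.1] a 88.8 z95 18.7 mean [600.3 185.5] col [ 52. 107. 137.]
px [279. 255.] n 891 c [551.1 188. ] s [108.5   7.8] a 87.6 z95 14.3 mean [552.2 188. ] col [  0. 141. 168.]
table 0.10464434583806978
dp [-13.61, 2.76, -0.41] twist -6.4 t 8.12 pos [606.8, 185.3, 126.4] rot [-180.0, -0.2, -1.4] q [11.0, 23.0, -39.0, 90.0, 15.0, 72.0, -122.0]
```

View pics/w6.png

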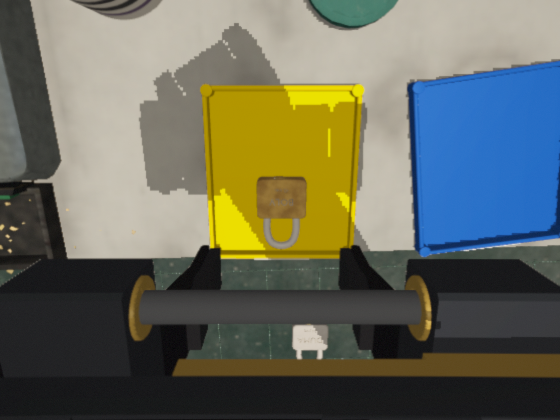

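w6 shows the brass padlock flat in the yellow tray at (281,205), with free floor behind it, and the silver padlock at (310,335).

```bash
python3 -m jog '[{"dp":[-14,2.4,0],"twist":-5,"fingers":0.8},{"dp":[-14,2.4,0],"twist":-5,"fingers":0.8},{"dp":[-14,2.4,0],"twist":-5,"fingers":0.8},{"dp":[-14,2.4,0],"twist":-5,"fingers":0.8},{"dp":[-14,2.4,0],"twist":-5,"fingers":0.8}]';  python3 look.py wrist w7 6 80 350 600 90 230;python3 go.py 467 161 -21 3.5
```

```text
time_s: 8.75
tool_pos: [0.4658, 0.164, 0.1241]
tool_rot: [-180.0, 0.0, 3.6]
force: [0.4, 0.1, -0.3]
grip_width: 0.0693
grasp_force: 0.0
px [261.  39.] n 1858 c [579.3 185.5] s [41.8 41.4] a 90.0 z95 18.5 mean [585.  185.5] col [108. 163. 177.]
px [292.  79.] n 1397 c [555.2 167. ] s [ 48.  117.9] a 23.6 z95 14.8 mean [558.8 160.3] col [  0. 172. 198.]
px [283. 200.] n 1611 c [454.5 161.3] s [33.9 52.5] a 89.0 z95 12.8 mean [461.6 161.2] col [145. 156. 164.]
table 0.3459408106641903
dp [0.09, 0.34, 14.52] twist 0.1 t 8.8 pos [466.0, 164.2, 124.2] rot [-180.0, 0.0, 3.6] q [20.0, 5.0, -44.0, 109.0, 4.0, 68.0, -112.0]
```

```bash
python3 -m jog '[{"dp":[0.1,0.3,6],"twist":4.6,"fingers":0.8},{"dp":[0.1,0.3,11],"twist":4.6,"fingers":0.8},{"dp":[0.1,0.3,14],"twist":4.6,"fingers":0.8},{"dp":[0.1,0.3,14.6],"twist":4.6,"fingers":0.8},{"dp":[0.1,0.3,14.6],"twist":4.6,"fingers":0.8},{"dp":[0.1,0.3,14.6],"twist":4.6,"fingers":0.2},{"dp":[0.1,0.3,14.6],"twist":4.6,"fingers":0.2},{"dp":[0.1,0.3,14.6],"twist":4.6,"fingers":0.2}]' 30;  python3 -m jog '[{"dp":[0,0,0],"twist":0,"fingers":0.2},{"dp":[0,0,0],"twist":0,"fingers":0.2},{"dp":[0,0,0],"twist":0,"fingers":0.2},{"dp":[0,0,-1],"twist":0,"fingers":0.2},{"dp":[0,0,-6],"twist":0,"fingers":0.2},{"dp":[0,0,-12],"twist":0,"fingers":0.2},{"dp":[0,0,-12],"twist":0,"fingers":0.2}]' ;python3 go.py 608 7 90 6.8
```

```text
time_s: 9.8
tool_pos: [0.467, 0.1613, -0.0207]
tool_rot: [180.0, -0.1, -1.0]
force: [-0.6, 0.5, -0.0]
grip_width: 0.0471
grasp_force: 0.0
time_s: 10.68
tool_pos: [0.4701, 0.1628, 0.1035]
tool_rot: [-179.9, -0.6, -1.0]
force: [-0.1, 0.2, -1.4]
grip_width: 0.0336
grasp_force: 30.0
dp [14.04, 15.34, 1.47] twist -7.8 t 10.68 pos [470.1, 162.8, 103.5] rot [-179.9, -0.6, -1.0] q [20.0, 6.0, -45.0, 110.0, 5.0, 65.0, -117.0]
```

```bash
python3 -m jog '[{"dp":[14.3,15.2,0],"twist":-7.8,"fingers":0.2},{"dp":[14.3,15.2,0],"twist":-7.8,"fingers":0.2},{"dp":[14.3,15.2,0],"twist":-7.8,"fingers":0.2},{"dp":[14.3,15.2,0],"twist":-7.8,"fingers":0.2},{"dp":[14.3,15.2,4],"twist":-7.8,"fingers":0.2},{"dp":[14.3,15.2,4],"twist":-7.8,"fingers":0.2},{"dp":[14.3,15.2,4],"twist":-7.8,"fingers":0.2}]'; python3 look.py wrist w8 6 80 520 740 -80 90; python3 go.py 608 7 -17 6.8
```

```text
time_s: 11.55
tool_pos: [0.6065, 0.008, 0.0591]
tool_rot: [-180.0, 0.0, 6.9]
force: [0.3, -0.8, -1.0]
grip_width: 0.033
grasp_force: 30.0
px [285. 131.] n 5149 c [631.8   7.7] s [146.7 129.3] a 6.8 z95 14.7 mean [662.2  11.9] col [124.  65.  25.]
table 0.10144775786491467
dp [0.06, 0.1, 7.68] twist 0.1 t 11.6 pos [607.2, 7.9, 59.8] rot [180.0, -0.1, 6.9] q [26.0, 23.0, -36.0, 97.0, 15.0, 64.0, -97.0]
```

```bash
python3 -m jog '[{"dp":[0.1,0.2,5],"twist":0,"fingers":0.2},{"dp":[0.1,0.2,6.7],"twist":0,"fingers":0.2},{"dp":[0.1,0.2,7.7],"twist":0,"fingers":0.2},{"dp":[0.1,0.2,7.7],"twist":0,"fingers":0.2},{"dp":[0.1,0.2,7.7],"twist":0,"fingers":0.2},{"dp":[0.1,0.2,7.7],"twist":0,"fingers":0.55},{"dp":[0.1,0.2,7.7],"twist":0,"fingers":0.55},{"dp":[0.1,0.2,7.7],"twist":0,"fingers":0.55}]';  python3 -m jog '[{"dp":[0,0,-4],"twist":0,"fingers":0.55},{"dp":[0,0,-10],"twist":0,"fingers":0.55},{"dp":[0,0,-15],"twist":0,"fingers":0.55},{"dp":[0,0,-15],"twist":0,"fingers":0.55}]'; python3 look.py wrist w9 6 80 520 740 -80 90;python3 go.py 440 40 130 126
```

```text
time_s: 12.6
tool_pos: [0.6082, 0.0049, -0.0182]
tool_rot: [180.0, -0.0, 6.8]
force: [-0.1, 0.1, -0.9]
grip_width: 0.0467
grasp_force: 0.0
time_s: 13.1
tool_pos: [0.6114, 0.0055, 0.1368]
tool_rot: [179.9, -0.5, 6.8]
force: [-0.9, 0.8, -0.6]
grip_width: 0.048
grasp_force: 0.0
px [279. 162.] n 3727 c [629.9   8.1] s [151.4 128.7] a 6.6 z95 14.6 mean [635.4   8.8] col [122.  66.  27.]
px [279. 201.] n 1542 c [596.6   4. ] s [52.7 33.3] a 7.4 z95 15.7 mean [603.8   4.7] col [122. 132. 139.]
table 0.12112204536337064
dp [-16.41, -5.48, 0.3] twist -119.2 t 13.15 pos [609.4, 5.1, 133.8] rot [179.9, -0.2, 6.8] q [28.0, 19.0, -38.0, 93.0, 12.0, 72.0, -95.0]
```

```bash
python3 -m jog '[{"dp":[-17.5,-6,0],"twist":-10,"fingers":0.8},{"dp":[-17.5,-6,0],"twist":-20,"fingers":0.8},{"dp":[-17.5,-6,0],"twist":-30,"fingers":0.8},{"dp":[-17.5,-6,0],"twist":-40,"fingers":0.8},{"dp":[-17.5,-6,0],"twist":-50,"fingers":0.8},{"dp":[-17.5,-6,0],"twist":-60,"fingers":0.8},{"dp":[-17.5,-6,0],"twist":-70,"fingers":0.8},{"dp":[-17.5,-6,0],"twist":-80,"fingers":0.8}]'; python3 -m jog '[{"dp":[0,0,0],"twist":-10,"fingers":0.8},{"dp":[0,0,0],"twist":-20,"fingers":0.8},{"dp":[0,0,0],"twist":-30,"fingers":0.8},{"dp":[0,0,0],"twist":-40,"fingers":0.8},{"dp":[0,0,0],"twist":-40,"fingers":0.8},{"dp":[0,0,0],"twist":-40,"fingers":0.8}]'; python3 look.py wrist w10 20 80 350 520 -120 100;python3 go.py 426 45 -6 126.6
```

```text
time_s: 14.15
tool_pos: [0.4258, 0.0435, 0.13]
tool_rot: [-179.8, -0.0, 87.1]
force: [0.2, -0.3, 0.1]
grip_width: 0.0696
grasp_force: 0.0
time_s: 14.9
tool_pos: [0.4265, 0.0437, 0.1308]
tool_rot: [-179.9, -0.1, 126.6]
force: [-0.3, -1.2, 0.4]
grip_width: 0.0696
grasp_force: 0.0
px [280. 202.] n 1098 c [426.4  43.1] s [31.5 16.6] a 35.9 z95 60.9 mean [425.   46.4] col [ 61. 114. 141.]
px [217. 332.] n 590 c [445.2 -68.3] s [17.9 30.3] a 81.8 z95 65.9 mean [447.7 -68.3] col [213. 230. 240.]
table 0.3292093602450646
dp [0.14, 0.03, 13.7] twist 0.1 t 14.95 pos [426.7, 43.7, 131.0] rot [-180.0, -0.0, 126.7] q [31.0, -6.0, -38.0, 116.0, -4.0, 69.0, 32.0]
```

View pics/w10.png

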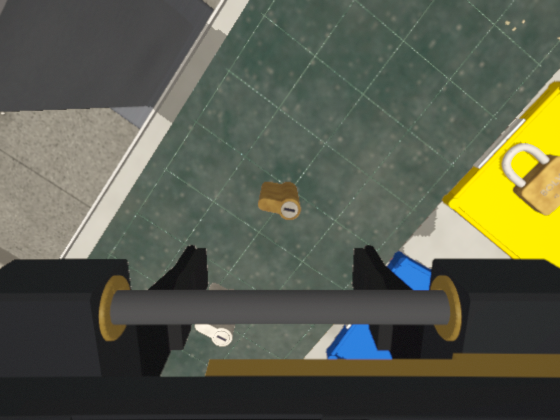

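w10 shows the brass cylinder centred between the fingers at (280,202), with its 32 mm side along the closing line and its barrel at (290,209). The silver cylinder is at (217,335).

```bash
python3 -m jog '[{"dp":[0,0,6],"twist":0.5,"fingers":0.8},{"dp":[0,0,11],"twist":0.5,"fingers":0.8},{"dp":[0,0,13.6],"twist":0.5,"fingers":0.8},{"dp":[0,0,13.6],"twist":0.5,"fingers":0.8},{"dp":[0,0,13.6],"twist":0.5,"fingers":0.2},{"dp":[0,0,13.6],"twist":0.5,"fingers":0.2},{"dp":[0,0,13.6],"twist":0.5,"fingers":0.2},{"dp":[0,0,13.6],"twist":0.5,"fingers":0.2}]' 25;  python3 -m jog '[{"dp":[0,0,0],"twist":0,"fingers":0.2},{"dp":[0,0,0],"twist":0,"fingers":0.2},{"dp":[0,0,0],"twist":0,"fingers":0.2}]'; python3 -m jog '[{"dp":[0,0,-1],"twist":0,"fingers":0.2},{"dp":[0,0,-6],"twist":0,"fingers":0.2},{"dp":[0,0,-10],"twist":0,"fingers":0.2},{"dp":[0,0,-10],"twist":0,"fingers":0.2},{"dp":[0,0,-10],"twist":0,"fingers":0.2}]' ;python3 go.py 664 184 94 178.6
```

```text
time_s: 15.95
tool_pos: [0.4275, 0.0436, -0.004]
tool_rot: [180.0, 0.1, 126.3]
force: [-0.3, -1.0, -0.1]
grip_width: 0.0378
grasp_force: 0.0
time_s: 16.32
tool_pos: [0.4271, 0.0435, -0.0042]
tool_rot: [-180.0, 0.0, 126.3]
force: [-2.1, -2.1, 5.3]
grip_width: 0.0317
grasp_force: 25.0
time_s: 16.95
tool_pos: [0.4263, 0.0437, 0.0948]
tool_rot: [-179.9, -0.0, 126.3]
force: [0.5, 0.1, -2.3]
grip_width: 0.0319
grasp_force: 25.0
dp [-2.77, 27.46, 0.05] twist -52.3 t 16.95 pos [426.3, 43.7, 94.8] rot [-179.9, -0.0, 126.3] q [32.0, -4.0, -40.0, 119.0, -3.0, 64.0, 30.0]
```

```bash
python3 -m jog '[{"dp":[-2.8,27.5,0],"twist":-9,"fingers":0.2},{"dp":[-2.8,27.5,0],"twist":-18,"fingers":0.2},{"dp":[-2.8,27.5,0],"twist":-27,"fingers":0.2},{"dp":[-2.8,27.5,0],"twist":-36,"fingers":0.2},{"dp":[-2.8,27.5,0],"twist":-45,"fingers":0.2},{"dp":[-2.8,27.5,0],"twist":-52.3,"fingers":0.2},{"dp":[-2.8,27.5,0],"twist":-52.3,"fingers":0.2},{"dp":[-2.8,27.5,0],"twist":-52.3,"fingers":0.2}]';python3 -m jog '[{"dp":[0,0,2],"twist":0,"fingers":0.2},{"dp":[0,0,2],"twist":0,"fingers":0.2},{"dp":[0,0,2],"twist":0,"fingers":0.2}]'; python3 look.py wrist w11 20 80 620 720 150 220; python3 go.py 664 184 -0.5 178.6
```

```text
time_s: 17.95
tool_pos: [0.6643, 0.1836, 0.0941]
tool_rot: [-180.0, -0.1, 178.5]
force: [-0.1, 0.3, -2.1]
grip_width: 0.0317
grasp_force: 25.0
time_s: 18.32
tool_pos: [0.665, 0.1838, 0.0752]
tool_rot: [-180.0, -0.0, 178.6]
force: [-0.2, 0.4, -1.5]
grip_width: 0.032
grasp_force: 25.0
table 0.30781553132749706
dp [0.13, -0.0, 7.62] twist -0.0 t 18.38 pos [665.3, 184.0, 75.7] rot [-180.0, 0.0, 178.6] q [15.0, 35.0, -47.0, 83.0, 26.0, 73.0, 54.0]
```

View pics/w11.png

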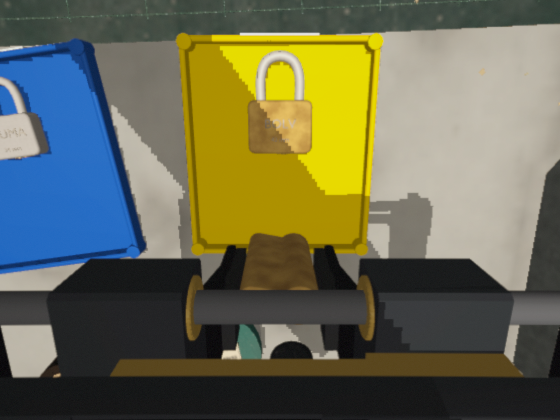

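w11 shows the brass cylinder at (280,262) upright in the fingers, over the tray's free half. The padlock is at (280,105) with clearance.

```bash
python3 -m jog '[{"dp":[0,0,4],"twist":0,"fingers":0.2},{"dp":[0,0,6.3],"twist":0,"fingers":0.2},{"dp":[0,0,7.2],"twist":0,"fingers":0.2},{"dp":[0,0,7.4],"twist":0,"fingers":0.2},{"dp":[0,0,7.5],"twist":0,"fingers":0.2},{"dp":[0,0,7.6],"twist":0,"fingers":0.2},{"dp":[0,0,7.6],"twist":0,"fingers":0.2}]'; python3 go.py 664 184 -0.7 178.6
```

```text
time_s: 19.25
tool_pos: [0.6656, 0.1841, 0.0001]
tool_rot: [180.0, 0.0, 178.6]
force: [-0.9, -0.9, -3.1]
grip_width: 0.0318
grasp_force: 25.0
dp [0.16, -0.02, 0.08] twist 0.0 t 19.25 pos [665.6, 184.1, 0.1] rot [180.0, 0.0, 178.6] q [14.0, 39.0, -45.0, 87.0, 29.0, 66.0, 52.0]
```

```bash
python3 -m jog '[{"dp":[0,0,0.1],"twist":0,"fingers":0.2},{"dp":[0,0,0.1],"twist":0,"fingers":0.2},{"dp":[0,0,0.1],"twist":0,"fingers":0.4},{"dp":[0,0,0.1],"twist":0,"fingers":0.55},{"dp":[0,0,0.1],"twist":0,"fingers":0.55},{"dp":[0,0,0.1],"twist":0,"fingers":0.6},{"dp":[0,0,-4],"twist":0,"fingers":0.6},{"dp":[0,0,-9],"twist":0,"fingers":0.6}]'; python3 -m jog '[{"dp":[0,0,-4],"twist":0,"fingers":0.6},{"dp":[-4,0,-4],"twist":0,"fingers":0.6},{"dp":[-4,0,-4],"twist":0,"fingers":0.6}]'; python3 look.py side s4 20 80 620 720 130 240;python3 look.py scene c4 20 80 620 720 130 240; python3 go.py 445 -69 130 100
```

```text
time_s: 20.25
tool_pos: [0.6643, 0.1836, 0.0892]
tool_rot: [-180.0, -0.2, 178.6]
force: [1.2, 0.6, -0.0]
grip_width: 0.0521
grasp_force: 0.0
time_s: 20.62
tool_pos: [0.7074, 0.1817, 0.1292]
tool_rot: [-180.0, 0.1, 178.5]
force: [-0.3, 0.2, -0.2]
grip_width: 0.0523
grasp_force: 0.0
px [236. 222.] n 165 c [663.6 187. ] s [34.5 17.4] a 89.8 z95 65.4 mean [661.6 191.5] col [ 65. 100. 120.]
table 1.551882725091259
px [225. 240.] n 182 c [662.9 185.2] s [33.5 16.6] a 72.1 z95 64.3 mean [662.1 188.8] col [ 62.   98.  118.5]
table 0.409164654478736
dp [25.34, -25.84, -0.09] twist 78.6 t 20.73 pos [704.6, 183.2, 128.7] rot [180.0, -0.1, 178.6] q [13.0, 37.0, -47.0, 74.0, 27.0, 80.0, 56.0]
```

```bash
python3 -m jog '[{"dp":[25.4,-25.8,0],"twist":9,"fingers":0.8},{"dp":[25.4,-25.8,0],"twist":18,"fingers":0.8},{"dp":[25.4,-25.8,0],"twist":27,"fingers":0.8},{"dp":[25.4,-25.8,0],"twist":36,"fingers":0.8},{"dp":[25.4,-25.8,0],"twist":45,"fingers":0.8},{"dp":[25.4,-25.8,0],"twist":54,"fingers":0.8},{"dp":[25.4,-25.8,0],"twist":63,"fingers":0.8},{"dp":[25.4,-25.8,0],"twist":72,"fingers":0.8}]'; python3 -m jog '[{"dp":[0,0,0],"twist":5,"fingers":0.8},{"dp":[0,0,0],"twist":5,"fingers":0.8},{"dp":[0,0,0],"twist":5,"fingers":0.8}]'; python3 look.py wrist w12 20 80 400 500 -120 -20
python3 - <<'E'
from h import *
c=dict(np.load('w12.npz'));P,_,_=pts(c); m=(P[...,2]>.062)&(P[...,2]<.072)&(abs(P[...,0]-.445)<.04)&(abs(P[...,1]+.07)<.04)
print(m.sum(),cv2.minAreaRect((P[m][:,:2]*1000).astype(np.float32)))
E
python3 go.py 445 -69 -4 100
```

```text
time_s: 21.72
tool_pos: [0.4433, -0.0689, 0.1291]
tool_rot: [-179.9, 0.1, 106.2]
force: [0.8, 0.5, -0.1]
grip_width: 0.0695
grasp_force: 0.0
time_s: 22.1
tool_pos: [0.4445, -0.0684, 0.1292]
tool_rot: [-180.0, 0.0, 101.7]
force: [-0.3, 0.3, -0.0]
grip_width: 0.0692
grasp_force: 0.0
px [280. 207.] n 1234 c [445.2 -71.5] s [31.9 16.7] a 15.6 z95 65.8 mean [445.1 -67.7] col [131. 146. 153.]
table 0.2733345294457181
700 ((445.0860290527344, -71.58897399902344), (31.833942413330078, 16.545875549316406), 14.890031814575195)
dp [-0.06, 0.03, 13.33] twist 1.7 t 22.15 pos [444.6, -68.4, 129.3] rot [-180.0, 0.0, 101.7] q [49.0, -3.0, -42.0, 114.0, -2.0, 68.0, 19.0]
```

View pics/w12.png

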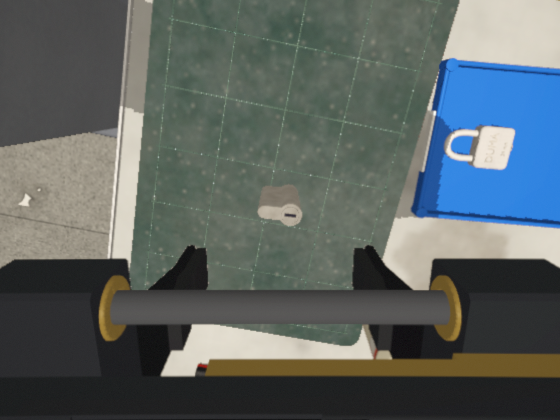

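w12 shows the silver cylinder between the fingers at (280,207), its top face 15° off world x.

```bash
python3 -m jog '[{"dp":[-0.3,0,6],"twist":-3.2,"fingers":0.8},{"dp":[-0.3,0,11],"twist":-3.2,"fingers":0.8},{"dp":[-0.3,0,13.3],"twist":-3.2,"fingers":0.8},{"dp":[-0.3,0,13.3],"twist":-3.2,"fingers":0.8},{"dp":[-0.3,0,13.3],"twist":-3.2,"fingers":0.2},{"dp":[-0.3,0,13.3],"twist":-3.2,"fingers":0.2},{"dp":[-0.3,0,13.3],"twist":-3.2,"fingers":0.2},{"dp":[-0.3,0,13.3],"twist":-3.2,"fingers":0.2}]' 25;  python3 -m jog '[{"dp":[0,0,0],"twist":0,"fingers":0.2},{"dp":[0,0,0],"twist":0,"fingers":0.2},{"dp":[0,0,0],"twist":0,"fingers":0.2}]'; python3 -m jog '[{"dp":[0,0,-1],"twist":0,"fingers":0.2},{"dp":[0,0,-6],"twist":0,"fingers":0.2},{"dp":[0,0,-10],"twist":0,"fingers":0.2},{"dp":[0,0,-10],"twist":0,"fingers":0.2},{"dp":[0,0,-10],"twist":0,"fingers":0.2}]' ;python3 go.py 670 13 94 186.7
```

```text
time_s: 23.15
tool_pos: [0.446, -0.0718, -0.003]
tool_rot: [180.0, 0.1, 104.8]
force: [-0.2, -1.0, 0.0]
grip_width: 0.0374
grasp_force: 0.0
time_s: 23.52
tool_pos: [0.4457, -0.0718, -0.0032]
tool_rot: [-180.0, 0.0, 104.8]
force: [-1.3, 0.3, 4.6]
grip_width: 0.0317
grasp_force: 25.0
time_s: 24.15
tool_pos: [0.4448, -0.0716, 0.0958]
tool_rot: [-179.9, -0.0, 104.8]
force: [0.2, -0.2, -3.3]
grip_width: 0.032
grasp_force: 25.0
dp [2.42, 23.94, 0.15] twist -81.9 t 24.15 pos [444.8, -71.6, 95.8] rot [-179.9, -0.0, 104.8] q [50.0, -0.0, -43.0, 116.0, 0.0, 64.0, 21.0]
```

```bash
python3 -m jog '[{"dp":[2.4,23.9,0],"twist":8,"fingers":0.2},{"dp":[2.4,23.9,0],"twist":8,"fingers":0.2},{"dp":[2.4,23.9,0],"twist":8,"fingers":0.2},{"dp":[2.4,23.9,0],"twist":8,"fingers":0.2},{"dp":[2.4,23.9,2],"twist":8,"fingers":0.2},{"dp":[2.4,23.9,2],"twist":8,"fingers":0.2},{"dp":[2.4,23.9,2],"twist":8,"fingers":0.2},{"dp":[2.4,23.9,2],"twist":8,"fingers":0.2}]'; python3 look.py wrist w13 2.5 16 540 720 -80 90; python3 go.py 670 13 0.5 96.8
```

```text
time_s: 25.15
tool_pos: [0.6703, 0.0116, 0.0775]
tool_rot: [180.0, 0.1, 96.8]
force: [0.1, 0.6, -1.9]
grip_width: 0.0317
grasp_force: 25.0
px [214. 182.] n 17448 c [629.3   9.8] s [150.  125.6] a 6.5 z95 14.8 mean [621.9  24.6] col [129.  69.  28.]
table 0.12496880816191035
dp [0.14, -0.04, 7.71] twist -0.0 t 25.2 pos [670.5, 11.7, 77.6] rot [179.9, 0.1, 96.8] q [29.0, 32.0, -44.0, 87.0, 23.0, 71.0, -12.0]
```

Descend until it is about 0.5 mm above the floor (held at −3.2, floor +3), then release.

```bash
python3 -m jog '[{"dp":[0,0,4],"twist":0,"fingers":0.2},{"dp":[0,0,6.3],"twist":0,"fingers":0.2},{"dp":[0,0,7.2],"twist":0,"fingers":0.2},{"dp":[0,0,7.5],"twist":0,"fingers":0.2},{"dp":[0,0,7.6],"twist":0,"fingers":0.2},{"dp":[0,0,7.7],"twist":0,"fingers":0.2},{"dp":[0,0,7.7],"twist":0,"fingers":0.2}]'; python3 go.py 670 13 0 96.8
```

```text
time_s: 26.08
tool_pos: [0.671, 0.0127, 0.0001]
tool_rot: [180.0, 0.0, 96.8]
force: [-0.5, -0.0, -3.0]
grip_width: 0.0321
grasp_force: 25.0
dp [0.04, -0.09, 0.01] twist 0.0 t 26.07 pos [671.0, 12.7, 0.1] rot [180.0, 0.0, 96.8] q [27.0, 36.0, -42.0, 90.0, 26.0, 64.0, -14.0]
```

```bash
python3 -m jog '[{"dp":[0,0,0],"twist":0,"fingers":0.4},{"dp":[0,0,0],"twist":0,"fingers":0.55},{"dp":[0,0,0],"twist":0,"fingers":0.6},{"dp":[0,0,0],"twist":0,"fingers":0.6},{"dp":[0,0,-4],"twist":0,"fingers":0.6},{"dp":[0,0,-9],"twist":0,"fingers":0.6},{"dp":[0,0,-15],"twist":0,"fingers":0.6},{"dp":[0,0,-15],"twist":0,"fingers":0.6}]'; python3 look.py wrist w14 20 80 600 720 -60 90; python3 go.py 448 357 150 107.7
```

```text
time_s: 27.08
tool_pos: [0.6741, 0.0138, 0.1559]
tool_rot: [179.4, 0.1, 96.8]
force: [0.6, 0.5, 0.1]
grip_width: 0.0521
grasp_force: 0.0
px [275. 195.] n 1031 c [670.7  13.1] s [31.8 16.8] a 7.9 z95 68.9 mean [671.1  16.8] col [114. 120. 122.]
table 0.1141766906473484
dp [36.8, -18.19, 0.12] twist -10.9 t 27.12 pos [672.2, 13.2, 152.5] rot [179.7, 0.0, 96.8] q [29.0, 29.0, -45.0, 82.0, 20.0, 78.0, -10.0]
```

```bash
python3 -m jog '[{"dp":[36.8,-18,0],"twist":-11,"fingers":1},{"dp":[36.8,-18,0],"twist":-11,"fingers":1},{"dp":[36.8,-18,0],"twist":-11,"fingers":1},{"dp":[36.8,-18,0],"twist":-11,"fingers":1},{"dp":[36.8,-18,0],"twist":-11,"fingers":1},{"dp":[36.8,-18,0],"twist":-11,"fingers":1},{"dp":[36.8,-18,0],"twist":-11,"fingers":1},{"dp":[36.8,-18,0],"twist":-11,"fingers":1}]';python3 -m jog '[{"dp":[0,0,0],"twist":0,"fingers":1},{"dp":[0,0,0],"twist":0,"fingers":1}]'; python3 look.py wrist w15 5 30 350 600 230 520; python3 go.py 448 357 -24 107.7
```

```text
time_s: 28.12
tool_pos: [0.4446, 0.3594, 0.1483]
tool_rot: [-179.9, -0.0, 108.2]
force: [1.6, -0.3, 0.3]
grip_width: 0.0873
grasp_force: 0.0
time_s: 28.38
tool_pos: [0.4493, 0.3549, 0.1487]
tool_rot: [-179.9, 0.1, 107.6]
force: [0.4, 0.5, 0.6]
grip_width: 0.0869
grasp_force: 0.0
px [456. 123.] n 9123 c [575.6 449.1] s [ 49.  141.9] a 0.1 z95 29.4 mean [575.6 453.7] col [58. 65. 68.]
px [279. 157.] n 4714 c [443.9 373.4] s [ 60.5 182.7] a 16.6 z95 9.9 mean [441.5 379.1] col [101.  74.  57.]
px [380. 326.] n 113 c [586.7 247.7] s [ 4.3 26.3] a 90.0 z95 14.4 mean [590.  248.2] col [  0. 221. 248.]
table 0.21689760485969004
dp [0.23, -0.05, 17.3] twist -0.1 t 28.43 pos [449.3, 355.1, 149.0] rot [-180.0, 0.0, 107.6] q [7.0, 19.0, -58.0, 96.0, 17.0, 74.0, -36.0]
```

View pics/w15.png

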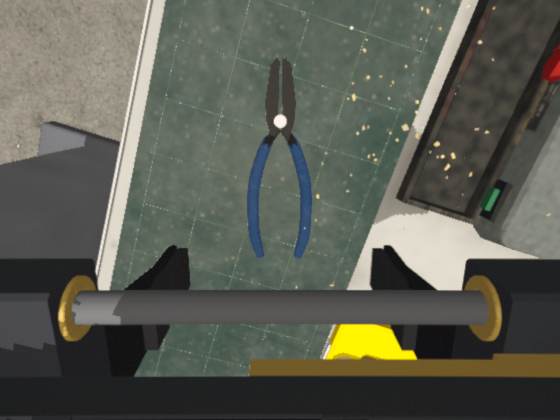

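w15 shows the pliers at (279,157), jaws up in the image (+y), centred between the fingers.

```bash
python3 -m jog '[{"dp":[0.2,0,6],"twist":1,"fingers":1},{"dp":[0.2,0,12],"twist":1,"fingers":1},{"dp":[0.2,0,16],"twist":1,"fingers":1},{"dp":[0.2,0,17.2],"twist":1,"fingers":1},{"dp":[0.2,0,17.2],"twist":1,"fingers":1},{"dp":[0.2,0,17.2],"twist":1,"fingers":0.5},{"dp":[0.2,0,17.2],"twist":1,"fingers":0.5},{"dp":[0.2,0,17.2],"twist":1,"fingers":0.5}]' 40;  python3 -m jog '[{"dp":[0,0,0],"twist":0,"fingers":0.5},{"dp":[0,0,0],"twist":0,"fingers":0.5},{"dp":[0,0,0],"twist":0,"fingers":0.5}]'; python3 -m jog '[{"dp":[0,0,-1],"twist":0,"fingers":0.5},{"dp":[0,0,-6],"twist":0,"fingers":0.5},{"dp":[0,0,-12],"twist":0,"fingers":0.5},{"dp":[0,0,-12],"twist":0,"fingers":0.5},{"dp":[0,0,-12],"twist":0,"fingers":0.5}]' ;python3 look.py wrist w16 60 110 350 540 230 520; python3 go.py 480 150 110 98
```

```text
time_s: 29.42
tool_pos: [0.4483, 0.359, -0.0215]
tool_rot: [179.9, -0.0, 106.8]
force: [-0.0, 0.4, 0.6]
grip_width: 0.0649
grasp_force: 0.0
time_s: 29.8
tool_pos: [0.448, 0.3587, -0.0222]
tool_rot: [180.0, 0.0, 106.8]
force: [0.6, -0.7, 1.3]
grip_width: 0.0549
grasp_force: 37.7
time_s: 30.42
tool_pos: [0.4472, 0.3579, 0.097]
tool_rot: [-180.0, 0.1, 106.8]
force: [-0.1, 0.2, -3.0]
grip_width: 0.0547
grasp_force: 37.2
table 0.20969828548401556
dp [-20.83, -2.82, -1.35] twist 8.8 t 30.48 pos [446.7, 357.5, 96.1] rot [-179.9, 0.1, 106.8] q [5.0, 22.0, -56.0, 100.0, 20.0, 69.0, -39.0]
```

Run:
```python
from h import *
c=dict(np.load('w16.npz'));P,_,_=pts(c); 
u,v=np.meshgrid(np.arange(560),np.arange(420))
m=(P[...,2]>.1)&(P[...,2]<.14)&(v<255)&(P[...,0]<.55)&(c['depth']>0)
k,l,st,ce=cv2.connectedComponentsWithStats(m.astype(np.uint8))
for i in range(1,k):
    if st[i,4]>100:
        q=P[l==i]*1000; print(st[i],cv2.minAreaRect(q[:,:2].astype(np.float32)),np.percentile(q[:,2],[5,50,95]))
        A=np.c_[q[:,:2]-q[:,:2].mean(0),np.ones(len(q))]; print('slope',np.linalg.lstsq(A,q[:,2],rcond=None)[0])
```

```text
[  198    21   164   234 11590] ((421.8623962402344, 401.635009765625), (68.96134948730469, 105.33625030517578), 34.2412109375) [123.30783827 125.28591477 127.5567587 ]
slope [ 1.08396797e-02 -3.29893948e-02  1.25392173e+02]
```

View pics/w16.png

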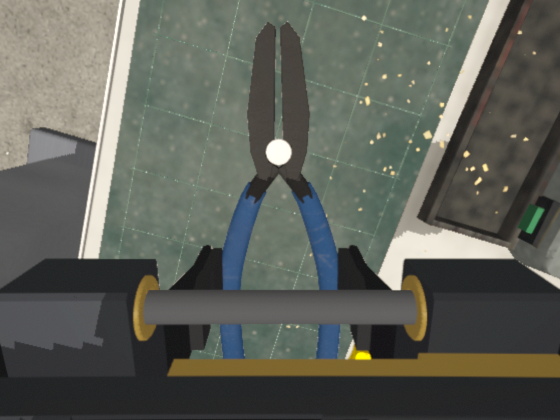

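w16 shows the pliers held level and aligned with the tool: jaw tip (280,22), pivot (278,152). Next I refit the shadow tray from w1 and get the jaw-tip offset.

```bash
python3 - <<'E'
from h import *
c=dict(np.load('w1.npz'));P,_,_=pts(c);X,Y,Z=P[...,0],P[...,1],P[...,2]
m=(Z>.0025)&(Z<.016)&(X>.38)&(X<.54)&(Y>-.5)&(Y<-.25); print('all',cv2.minAreaRect((P[m][:,:2]*1000).astype(np.float32)))
H,S,V=cv2.split(cv2.cvtColor(c['pixels'],cv2.COLOR_BGR2HSV))
m=(((H<8)|(H>172))&(S>150)&(X>.38)&(X<.54)&(Y>-.5)&(Y<-.25)&(Z<.01)); q=P[m]*1000
print('red',cv2.minAreaRect(q[:,:2].astype(np.float32)),np.median(q[:,2]))
for y0 in range(-475,-255,20):
    k=q[abs(q[:,1]-y0)<4]; 
    if len(k): print(y0,len(k),k[:,0].min().round(),k[:,0].max().round())
c=dict(np.load('w16.npz'));P,_,_=pts(c)
for p in ((272,26),(289,26),(278,152)): print(p,P[p[1],p[0]]*1000)
E
python3 -m jog '[{"dp":[-36.5,-9.7,0],"twist":4,"fingers":0.5},{"dp":[-36.5,-9.7,0],"twist":8,"fingers":0.5},{"dp":[-36.5,-9.7,0],"twist":12,"fingers":0.5},{"dp":[-36.5,-9.7,0],"twist":16,"fingers":0.5},{"dp":[-36.5,-9.7,0],"twist":17.5,"fingers":0.5},{"dp":[-36.5,-9.7,0],"twist":17.5,"fingers":0.5},{"dp":[-36.5,-9.7,0],"twist":17.5,"fingers":0.5},{"dp":[-36.5,-9.7,0],"twist":17.5,"fingers":0.5}]'; python3 go.py 457 -385 97 89.3
```

```text
all ((466.95526123046875, -370.0172119140625), (213.2085418701172, 138.78195190429688), 89.31157684326172)
red ((456.75408935546875, -370.76422119140625), (200.77932739257812, 117.39307403564453), 89.23831176757812) 3.4838372811186966
-455 554 418.0 493.0
-435 566 419.0 493.0
-415 954 399.0 515.0
-395 1003 398.0 515.0
-375 991 399.0 515.0
-355 962 399.0 516.0
-335 326 401.0 500.0
-315 308 438.0 477.0
-295 303 438.0 477.0
-275 284 439.0 476.0
(272, 26) [414.2905204  457.68914399 123.3099835 ]
(289, 26) [420.86774732 459.46925225 124.43591819]
(278, 152) [431.01026714 410.45546084 126.57439554]
time_s: 31.48
tool_pos: [0.4591, -0.0185, 0.0963]
tool_rot: [-179.8, -0.1, 89.3]
force: [0.2, 0.3, -1.4]
grip_width: 0.0547
grasp_force: 37.2
dp [-36.65, 0.27, -0.12] twist -0.0 t 31.48 pos [459.1, -18.5, 96.3] rot [-179.8, -0.1, 89.3] q [44.0, 2.0, -45.0, 115.0, 1.0, 64.0, -2.0]
```

```bash
python3 -m jog '[{"dp":[-36.7,0.2,0],"twist":0,"fingers":0.5},{"dp":[-36.7,0.2,0],"twist":0,"fingers":0.5},{"dp":[-36.7,0.2,0],"twist":0,"fingers":0.5},{"dp":[-36.7,0.2,0],"twist":0,"fingers":0.5},{"dp":[-36.7,0.2,0],"twist":0,"fingers":0.5},{"dp":[-36.7,0.2,3],"twist":0,"fingers":0.5},{"dp":[-36.7,0.2,6],"twist":0,"fingers":0.5},{"dp":[-36.7,0.2,6],"twist":0,"fingers":0.5}]';python3 -m jog '[{"dp":[0,0,0],"twist":0,"fingers":0.5},{"dp":[0,0,0],"twist":0,"fingers":0.5}]'; python3 go.py 456.8 -386 -17 89.3; python3 look.py wrist w17 5 60 380 540 -500 -250
```

```text
time_s: 32.48
tool_pos: [0.4568, -0.3821, 0.0339]
tool_rot: [-179.7, -0.4, 89.4]
force: [-0.2, 0.6, -2.5]
grip_width: 0.0545
grasp_force: 37.2
time_s: 32.72
tool_pos: [0.4596, -0.3852, 0.0393]
tool_rot: [179.9, 0.1, 89.4]
force: [-0.0, 0.4, -2.1]
grip_width: 0.0545
grasp_force: 37.2
dp [-0.07, -0.29, 5.63] twist 0.1 t 32.73 pos [459.6, -385.2, 39.3] rot [179.9, 0.1, 89.4] q [61.0, 22.0, -28.0, 100.0, 11.0, 61.0, 28.0]
px [274.  78.] n 20872 c [ 457.9 -301.6] s [ 75.4 118.4] a 89.2 z95 12.6 mean [ 457.9 -297.5] col [34. 35. 37.]
px [213. 339.] n 353 c [ 409.5 -463.8] s [22.8 20.1] a 85.2 z95 12.5 mean [ 413.7 -465.5] col [53. 56. 59.]
px [278. 341.] n 1267 c [ 459.2 -464.3] s [22.8 51.1] a 89.0 z95 12.2 mean [ 458.3 -467.9] col [51. 54. 58.]
px [346. 339.] n 342 c [ 506.6 -464.9] s [21.9 14.1] a 88.0 z95 12.3 mean [ 504.4 -466.3] col [54. 57. 60.]
table -0.3834643937554705
```

View pics/w17.png

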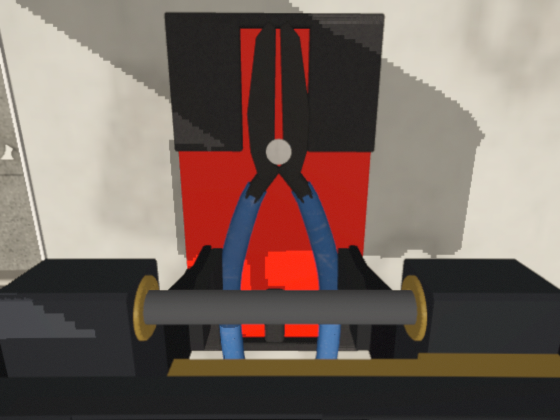

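w17 shows the pliers over the shadow tray, jaws at (278,90) above the narrow slot (240–310) and the handles over the wide slot. I need about 2 mm towards −x.

```bash
python3 -m jog '[{"dp":[0,-0.2,1.5],"twist":0,"fingers":0.5},{"dp":[0,-0.2,3.5],"twist":0,"fingers":0.5},{"dp":[0,-0.2,4.7],"twist":0,"fingers":0.5},{"dp":[0,-0.2,5.3],"twist":0,"fingers":0.5},{"dp":[0,-0.2,5.6],"twist":0,"fingers":0.5},{"dp":[0,-0.2,5.6],"twist":0,"fingers":0.5},{"dp":[0,-0.2,5.6],"twist":0,"fingers":0.5}]'; python3 go.py 457 -386 -17 89.3
```

```text
time_s: 33.65
tool_pos: [0.4563, -0.386, -0.018]
tool_rot: [180.0, 0.0, 89.3]
force: [0.4, -0.0, -0.1]
grip_width: 0.0547
grasp_force: 37.4
dp [0.01, 0.07, -0.1] twist 0.0 t 33.65 pos [456.3, -386.0, -18.0] rot [180.0, 0.0, 89.3] q [60.0, 25.0, -27.0, 102.0, 14.0, 55.0, 27.0]
```

```bash
python3 -m jog '[{"dp":[0,0,0],"twist":0,"fingers":0.75},{"dp":[0,0,0],"twist":0,"fingers":0.8},{"dp":[0,0,0],"twist":0,"fingers":0.85},{"dp":[0,0,0],"twist":0,"fingers":0.85},{"dp":[0,0,-2],"twist":0,"fingers":0.85},{"dp":[0,0,-8],"twist":0,"fingers":0.85},{"dp":[0,0,-14],"twist":0,"fingers":0.85},{"dp":[-8,0,-20],"twist":0,"fingers":0.85}]'; python3 -m jog '[{"dp":[-8,0,0],"twist":0,"fingers":0.85},{"dp":[-8,0,0],"twist":0,"fingers":0.85},{"dp":[-8,0,0],"twist":0,"fingers":0.85}]'
python3 - <<'E'
from h import *
c=cam('wrist'); cv2.imwrite('pics/w18.png',c['pixels']); P,_,_=pts(c); X,Y,Z=P[...,0],P[...,1],P[...,2]
H,S,V=cv2.split(cv2.cvtColor(c['pixels'],cv2.COLOR_BGR2HSV))
reg=(X>.4)&(X<.515)&(Y>-.476)&(Y<-.265)
m=reg&(Z>.0025)&(Z<.03); red=((H<8)|(H>172))&(S>150)
print('tray',cv2.minAreaRect((P[(X>.37)&(X<.53)&(Y>-.5)&(Y<-.24)&(Z>.002)&(Z<.03)][:,:2]*1000).astype(np.float32)))
b=reg&(H>95)&(H<125)&(S>90)&(V>50); q=P[b]*1000
print('blue',b.sum(),cv2.minAreaRect(q[:,:2].astype(np.float32)),np.percentile(q[:,2],[5,50,95]))
j=reg&~red&~b&(abs(X-.457)<.019)&(Y>-.40)&(Z<.03); q=P[j]*1000
print('jaw z',np.percentile(q[:,2],[5,50,95]),q[:,:2].min(0),q[:,:2].max(0))
print(env.get_obs()['tool_pos'])
E
python3 look.py scene c5 6 80 300 850 -260 300
```

```text
time_s: 34.65
tool_pos: [0.4592, -0.4326, 0.1654]
tool_rot: [179.7, 0.2, 89.8]
force: [1.2, -1.0, 1.1]
grip_width: 0.0739
grasp_force: 0.0
time_s: 35.02
tool_pos: [0.4537, -0.5164, 0.1591]
tool_rot: [180.0, -0.0, 89.2]
force: [-0.3, 1.3, -0.2]
grip_width: 0.0741
grasp_force: 0.0
tray ((450.4073791503906, -428.0932922363281), (137.32440185546875, 144.75909423828125), 89.06005096435547)
blue 2682 ((456.45379638671875, -410.65679931640625), (59.07269287109375, 98.47151184082031), 0.3650980591773987) [10.92604624 12.50492077 13.94861179]
jaw z [ 8.1967054  10.11473049 11.39735555] [ 438.39595042 -398.67998149] [ 475.66293077 -361.36318734]
[ 0.45475773 -0.51445173  0.15919985]
px [238. 145.] n 222 c [ 781.1 -117.7] s [134.2  20.6] a 2.4 z95 79.2 mean [ 789.6 -113.2] col [89.  89.5 87. ]
px [317. 165.] n 333 c [ 562.6 -157.5] s [45.1 26.1] a 25.6 z95 77.1 mean [ 562.5 -152.8] col [128. 141. 146.]
px [209. 182.] n 300 c [827.    4.5] s [56.8 88.3] a 56.5 z95 22.6 mean [819.8   6.4] col [ 99. 120. 141.]
px [266. 203.] n 661 c [629.8   8.3] s [151.  132.6] a 6.7 z95 66.3 mean [639.1  15.5] col [170. 126. 114.]
px [194. 211.] n 1039 c [798.3 121.4] s [ 75.  131.8] a 68.6 z95 34.5 mean [791.7 125.8] col [124. 136. 135.]
px [280. 207.] n 161 c [596.5   5.1] s [52.3 35.5] a 5.8 z95 17.5 mean [601.5   7.6] col [224. 221. 224.]
px [178. 231.] n 168 c [797.9 194.1] s [29.2 31.7] a 2.2 z95 33.9 mean [796.1 195.6] col [61.  63.5 64. ]
px [237. 253.] n 770 c [623.3 185.6] s [130.8 151.8] a 88.7 z95 62.3 mean [631.  189.2] col [ 98.5 204.  223. ]
px [151. 245.] n 474 c [801.7 280.8] s [67.5 38.3] a 0.2 z95 78.3 mean [804.8 280.3] col [ 86.  96. 107.]
px [169. 260.] n 105 c [752.7 285.9] s [ 3.6 29.5] a 23.8 z95 76.6 mean [750.9 289.2] col [117. 124. 128.]
px [250. 258.] n 323 c [591.3 187.3] s [43.7 64.4] a 85.4 z95 19.8 mean [597.2 188.6] col [127. 203. 232.]
table 0.36765645427462884
```

View pics/w18.png

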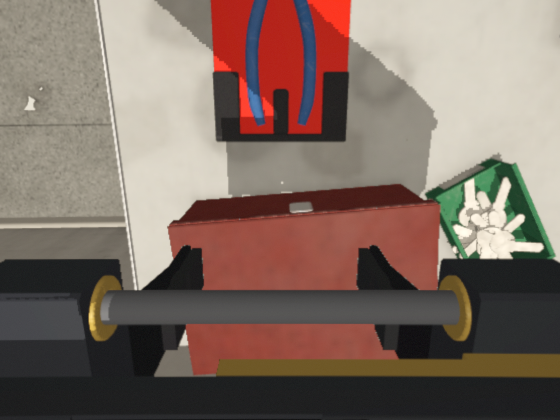

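View pics/c5.png

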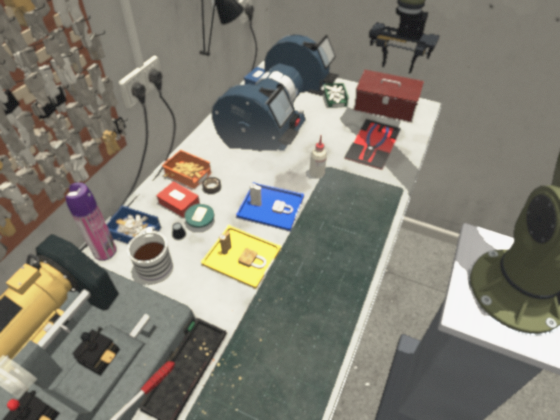

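w18 shows the handles in the wide slot on either side of the island, ends at (260,122) and (305,122), tops at 12.5 mm, so the pliers are home. c5 shows both locks of each colour in their trays, the cylinders standing, and the bottle and tin where they were.

```bash
python3 -c "
from cell import env
print(env.sign_off())"
```

```text
the job is handed in; nothing more can be done
None
```

I handed the job in after about 35 s of the 128 s: final pictures show the brass locks in the yellow tray, the silver ones in the blue, the cylinders upright, the pliers in their cut-out, and the bottle and tin in place; no verdict was returned.

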